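# Lock the button jar away in the counter cage

## Task

Put the jar of customers' buttons away in the wire lock-up cage: press the gate's thumb lever down, without forcing it, so that the latch bar lifts out of its catch, and swing the gate wide open. Set the jar upright inside on the counter, wholly behind the gate, then push the gate shut until the bar has dropped back fully into its catch. Do not knock the jar over, and leave the pin tin, the call bell and the mug where they stand.

Things in the scene. Friction and masses are not known exactly. Their poses are not given: they have to be found in the camera images.
- cage: Low grey wire cage screwed to the counter, 237 wide (y), 150 deep, 112 high, wire roof flush with its front, no floor. Origin on the counter in the frame's front plane at mid doorway; x leads inside, y left, z up. Doorway clear from y -80 to +89 mm, up to z 102. Room for a jar from x 10 to 90 mm; behind that a tag pack and a spool are fixed. The gate lies in front of the doorway.
- gate (a joint): Angle of the cage's gate, rad: 0 shut, grows as it swings out towards the robot, stop at 1.9. Wire in a grey frame, 180 wide, 12 thick, 6 to 102 mm above the counter, hinged on its left (+y) edge; turns easily, stays where left. Shut it fills cage x -13 to -1 mm. The latch sits on the upper half of its front face; the lowest 40 mm of that face are bare. Latched, it has some 3 mm of play.
- gate_hinge (a point): Point on the gate's upright hinge axis, 55 mm above the counter, at cage x -7, y +95 mm. Its axes turn with the gate: -y runs along the gate to its free edge 180 mm away, -x is its front side, z up. The gate's faces are 6 mm either side of this axis.
- thumb_lever: Zinc-plated thumb lever on the gate's front with a broad pad sticking out towards the robot. Origin on its pivot, 125 mm from the hinge axis along the gate, 58 mm above the counter; axes as gate_hinge, tilting about x when pressed. After a few mm of loose play its far end lifts the bar (1 to 3 N at the pad). Over 35 N on it is forcing it.
- thumb_pad (a point): Middle of the top of the lever's pad, 60 to 63 mm up at rest. Flat, 32 mm along the gate; an upright lip 6 mm high edges it 20 mm in front of this point, the latch parts begin 16 mm behind it. Pressed, it sinks to a solid stop 14 to 18 mm below its rest; where the bar comes free on the way varies, but at the stop it is free. A fingertip pressing there can draw the gate open by the lip.
- bar_tip (a point): Lower edge of the latch bar where it lies in the catch, 199 mm from the hinge axis along the gate. The bar is a flat zinc-plated strip, 112 x 12 x 5 mm, close to the gate's front, on a pivot 105 mm from the hinge axis, 74 mm up; it falls by its own weight and its nose reaches over the right-hand jamb.
- catch (a point): Floor of the catch's notch, on the right-hand jamb at cage x -18.5, y -104 mm, 64 to 72 mm above the counter; axes as the cage's. Open at the top; the nose before it is 9 mm high and ends 12 mm in front of this point; from there a ramp of 45 degrees, to 30 mm in front, lifts the bar when the gate is pushed shut. Home: gate shut and bar_tip at this height (within 4 mm).
- button_jar: Glass jar of loose buttons with a fixed tin lid: 62 mm in diameter, 73 high, 0.13 to 0.27 kg. Origin in the middle of its underside, z up.
- pin_tin: Bystander: flat round tin, 60 mm in diameter, 23 high. Origin in the middle of its underside.
- call_bell: Bystander: counter bell, dome with a push button on a black foot, 72 mm in diameter, 54 high. Origin in the middle of its underside.
- mug: Bystander: pale stoneware mug, 78 mm in diameter, 90 high, 109 long with its handle. Origin at its underside.

How it is judged:
On the way, in this order (a step that is already met when the one before it is completed fails the run):
1. the latch bar is lifted out of its catch by pressing the thumb lever, the gate still shut (contact force between the fingers and thumb_lever above 0.3 N and z of bar_tip in the frame of catch above 0.008 m and value of joint gate below 0.06 rad), for 0.04 s.
2. the gate is swung wide open (past 0.8 rad) (value of joint gate above 0.8 rad), for 0.1 s.
At the end, for the whole second after the job is handed in: The jar stands upright (within 0.12 rad) and at rest on the counter inside the cage, its middle 26 to 125 mm behind the front plane and within 90 mm of the doorway's middle; the gate is shut (under 0.035 rad) and at rest, and the latch bar lies in its catch, bar_tip within 4 mm of the notch floor (value of joint gate below 0.035 rad and z of bar_tip in the frame of catch between -0.004 and 0.004 m and x of button_jar in the frame of cage between 0.026 and 0.125 m and y of button_jar in the frame of cage between -0.09 and 0.09 m and z of button_jar in the frame of cage below 0.01 m and angle between button_jar's own z axis and vertical below 0.12 rad and linear speed of button_jar below 0.02 m/s and velocity of joint gate below 0.05 rad/s); the robot touches nothing.
It fails at once if the thumb lever is forced (over 35 N) (contact force between anything else and thumb_lever above 35 N).
It fails at once if the jar is knocked over (angle between button_jar's own z axis and vertical above 0.8 rad).
It fails at once if the pin tin, the call bell or the mug is pushed away (over 30 mm) (distance of any of pin_tin, call_bell, mug from where it was at the start of the episode above 0.03 m).
It also fails if it takes over 72 s, if anything falls off the work surface, if the arm or the gripper's body presses on something with over 40 N, if the wrist force passes 120 N, or if a joint passes its speed limit or range.

## Robot

A 6-joint arm with a two-finger parallel gripper is mounted at the origin on the work surface; the furniture and walls round the work are solid. World frame = base frame: x ahead of the robot, y to its left, z up, the work surface at z = 0. Lengths are in m, angles in rad, forces in N, time in s.
With the tool pointing down it reaches from about 0.275 to 0.975 m from the base axis. Payload 8.4 kg.
Tool frame: the origin (TCP) lies between the finger pads; the fingertips stand 22 mm ahead of it and the grasp point (between the pads) lies 3 mm ahead of it; z points along the fingers, y is the line along which they close (so a half turn about z gives the same grasp; the last joint's range is limited). The gripper opens to 92 mm and grips with 3 to 60 N. Pads are 20 mm wide; open, the fingers measure 128 mm over their backs; the gripper's body (75 mm by 189 mm) begins 69 mm behind the grasp point.
Start: joints at [1.314, 0.353, 1.633, -0, 1.155, -0.002], TCP at [0.158, 0.605, 0.237] pointing down, gripper open.
Joint ranges: [-2.63, 2.63], [-0.92, 2.1], [0.06, 2.66], [-1.3, 4.44], [0, 2.69], [-3.02, 3.02]. Speed limits (rad/s): [2.22, 2.22, 2.79, 3.14, 3.14, 3.14].

## Interface

Orientations are given as a unit quaternion [w, x, y, z].
In Python, from plant import robot gives the robot as it stands. Calls block until the motion is done:
- robot.goto(position, orientation): joint-space move of the TCP to a pose.
- robot.move_straight(position, v=0.15, frame=None): straight line of the TCP; frame=None keeps the orientation; v is the mean speed in m/s.
- robot.set_joints(angles): joint-space move.
- robot.set_gripper(opening, effort=None): finger opening in m; effort is the grip in N (None keeps the last); returns when the fingers have stopped.
- robot.dwell(seconds).
- robot.inverse_kinematics(position, orientation): joint angles nearest the present ones, or None.
- robot.read_camera(name): name is "scene" or "top" or "wrist"; returns a dict with "frame" (420x560x3 uint8, red, green, blue), "range_z" (420x560 float32, m along the optical axis (not along the pixel's ray), 0 where there is no reading), "intrinsics" (3x3 intrinsics, pixels), "position" and "attitude" of the camera in the world. Camera axes: x right, y down, z forward; pixel columns grow to the right and rows downward; lengths in m; the calibration is good to about 2 mm. A picture is of the moment at which its call begins.
A pose or a line that the arm cannot do raises robot.MotionError and nothing moves.
- robot.close_job(): hands the job in; it is judged then, once.
Trained networks look in a picture, given as the dict that the camera call returned (one of the last four; its "shot" number tells which), for a name from the list of things; names that differ only in an ending like _2 or _b are one class to them, and where a whole thing is asked for, a point or a joint stands for the part that bears it (a point fixed in the world has none). Each returns a list of dicts, best first, with "confidence" (0 to 1); they miss things now and then, are a little off and sometimes report something else, mostly with a low value. They report only what shows in the picture. A call takes as long as a camera call.
- robot.search_frame(picture, label): "position" ([x, y, z] in m, in world coordinates, good to about 4 mm: the middle of the surface that is visible of it).
- robot.regions_of(picture, label): "region" (420x560 bool, what is visible of it).
- robot.tip_of(picture, label): "position" ([x, y, z] in m, in world coordinates, good to about 4 mm: a listed point, or the origin of a listed thing).
Readings, each from a call of its own:
- robot.read_t(): time.
- robot.read_joint_pos(): joint angles.
- robot.read_joint_velocities(): joint speeds.
- robot.read_joint_torque(): joint torques, N m.
- robot.read_tool_pos(): TCP position.
- robot.read_tcp_rot(): TCP orientation.
- robot.read_force(): force on the tool from outside, world axes, zero at the start.
- robot.read_wrist_torque(): the same for the moment, N m.
- robot.read_gripper_width(): finger opening in m.
- robot.read_finger_force(): force on a finger pad.
Only numpy, scipy, OpenCV 4.12 (cv2) and the standard library are available. Lean on these libraries where they do the work, as an engineer would, in place of code of your own. Each camera call takes 0.05 s, during which the arm holds its last target. There are 200 camera calls.

## Working session

There is one attempt and no reset: what is moved stays moved. The work goes in short steps, each a Python script; the robot and the scene stay as the last script left them, time stands still between calls to the robot, and variables do not carry over. Pictures are saved under pics/ and viewed, at most 11 in all, crops included, and the job is handed in when it is done.

```bash
ls; mkdir -p pics
python3 - <<'E'
from plant import robot
import cv2,numpy as np
for c in ["scene","top"]:
    p=robot.read_camera(c); cv2.imwrite(f"pics/{c}0.png",p["frame"][:,:,::-1])
    print(c,np.round(p["position"],3),np.round(p["attitude"],3))
    for n in ["cage","gate_hinge","thumb_lever","thumb_pad","bar_tip","catch","button_jar","pin_tin","call_bell","mug"]:
        r=robot.tip_of(p,n)
        print(n,[(np.round(d["position"],4).tolist(),round(d["confidence"],2)) for d in r[:2]])
print(robot.read_tcp_rot(),robot.read_t())
E
```

```text
pics
plant.py
scene [-0.391 -0.672  0.763] [-0.433  0.772 -0.4    0.237]
cage [([0.645, -0.0049, 0.0006], 0.88)]
gate_hinge [([0.6318, -0.1051, 0.0638], 0.74), ([0.6284, 0.0947, 0.053], 0.73)]
thumb_lever [([0.6276, -0.0272, 0.0547], 0.7)]
thumb_pad [([0.6013, 0.0108, 0.0553], 0.51), ([0.464, -0.3961, -0.0038], 0.4)]
bar_tip [([0.6339, -0.1051, 0.0668], 0.57)]
catch [([0.6348, -0.1076, 0.0657], 0.67)]
button_jar [([0.5905, -0.2792, -0.001], 0.91)]
pin_tin [([0.4473, -0.2437, 0.0035], 0.89), ([0.6887, 0.4199, -0.0021], 0.65)]
call_bell [([0.4637, -0.3964, -0.0022], 0.95), ([0.594, -0.279, 0.0008], 0.24)]
mug [([0.69, 0.4176, 0.0009], 0.75), ([0.6313, -0.106, 0.0637], 0.72)]
top [ 0.459 -0.015  1.309] [ 0.028 -0.703  0.71  -0.021]
cage [([0.6427, -0.0024, 0.0004], 0.63)]
gate_hinge [([0.6295, 0.0914, 0.0515], 0.65)]
thumb_lever [([0.6313, -0.0346, 0.0584], 0.77)]
thumb_pad [([0.5984, 0.0137, 0.0577], 0.5)]
bar_tip [([0.6367, -0.1063, 0.0685], 0.61)]
catch [([0.6431, -0.006, 0.0009], 0.59), ([0.6306, -0.1056, 0.0653], 0.42)]
button_jar [([0.5947, -0.282, 0.0008], 0.9)]
pin_tin [([0.4478, -0.243, -0.005], 0.8)]
call_bell [([0.4674, -0.3974, -0.0036], 0.86)]
mug [([0.6909, 0.419, -0.0007], 0.97)]
[ 5.05449692e-06  1.27061566e-01  9.91894832e-01 -1.28200298e-05] 1.1
```

View pics/scene0.png

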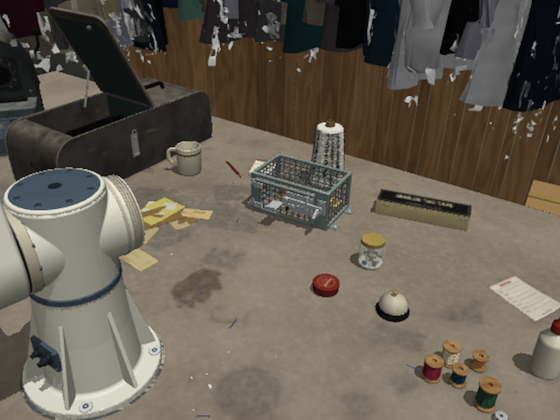

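View pics/top0.png

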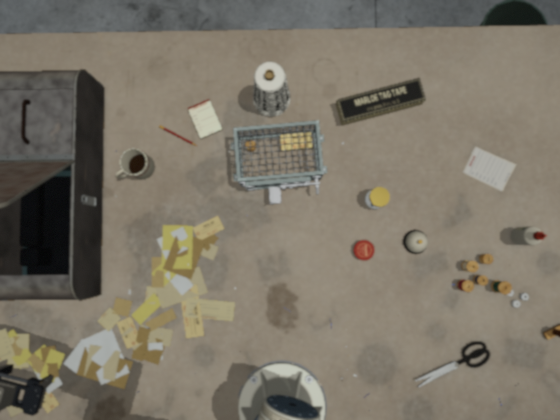

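The scene picture shows the cage at about (300,190), with the shut gate facing the robot and the lever pad in front. The jar (372,250), tin (326,285) and bell (393,305) stand to its right, and the mug (185,157) to its left. The top view agrees with the network positions: pad at (274,196), jar at (377,197). Next I check reach along the whole plan and look closer with the wrist camera.

```bash
cat > h.py <<'E'
import numpy as np,cv2
from scipy.spatial.transform import Rotation as R
from plant import robot
def ori(yaw,a=np.pi/2,flip=False):
    """tool pointing along yaw, a below the horizontal; tool y horizontal"""
    z=np.array([np.cos(yaw)*np.cos(a),np.sin(yaw)*np.cos(a),-np.sin(a)])
    y=np.array([-np.sin(yaw),np.cos(yaw),0])*(-1 if flip else 1)
    q=R.from_matrix(np.c_[np.cross(y,z),y,z]).as_quat()
    return q[[3,0,1,2]],z
def tcp(p,yaw,a=np.pi/2,ahead=.022,flip=False):
    """TCP pose that puts the point 'ahead' of the TCP at p"""
    q,z=ori(yaw,a,flip); return np.asarray(p)-ahead*z,q
def points(p):
    z=p["range_z"];v,u=np.indices(z.shape);K=p["intrinsics"]
    c=np.stack([(u-K[0,2])/K[0,0]*z,(v-K[1,2])/K[1,1]*z,z],-1)
    A=np.asarray(p["attitude"]);M=R.from_quat(A[[1,2,3,0]]).as_matrix()
    w=c@M.T+p["position"];w[z==0]=np.nan;return w
E
python3 - <<'E'
from h import *
robot.goto(*tcp([.52,-.02,.25],0.05,np.pi/2-.3))
p=robot.read_camera("wrist"); cv2.imwrite("pics/w1.png",p["frame"][:,:,::-1])
print(np.round(p["position"],3))
for n in ["cage","gate_hinge","thumb_lever","thumb_pad","bar_tip","catch"]:
    print(n,[(np.round(d["position"],4).tolist(),round(d["confidence"],2)) for d in robot.tip_of(p,n)[:2]])
for nm in ["wrist","top"]:
    if nm=="top": p=robot.read_camera("top")
    w=points(p).reshape(-1,3)
    m=(w[:,2]>.104)&(w[:,2]<.118)&(w[:,0]>.62)&(w[:,0]<.83)&(abs(w[:,1])<.16)
    print(nm,m.sum(),cv2.minAreaRect(w[m][:,:2].astype(np.float32)*1000))
E
```

```text
[ 0.393 -0.026  0.389]
cage [([0.6417, -0.0001, 0.0014], 0.61)]
gate_hinge [([0.6289, 0.096, 0.0508], 0.85)]
thumb_lever [([0.6264, -0.0312, 0.0562], 0.93)]
thumb_pad [([0.6016, 0.0157, 0.0609], 0.84), ([0.629, -0.1079, 0.0677], 0.62)]
bar_tip [([0.6355, -0.1082, 0.0682], 0.94), ([0.5936, -0.2797, 0.0015], 0.24)]
catch [([0.6364, -0.1068, 0.0633], 0.92)]
wrist 6849 ((712.3513793945312, 0.449310302734375), (160.2493133544922, 236.85215759277344), 3.3662145137786865)
top 1857 ((713.5308227539062, -0.24317169189453125), (163.3620147705078, 237.31105041503906), 4.2863450050354)
```

View pics/w1.png

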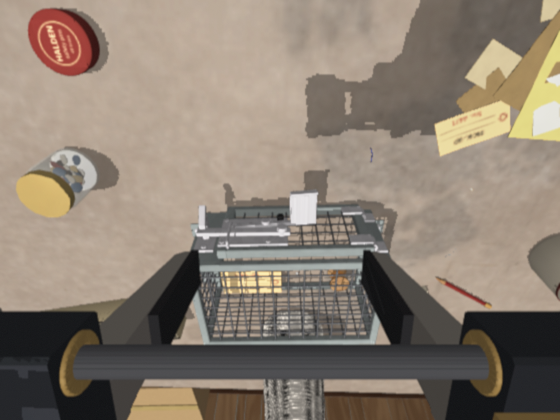

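The wrist view (upside down) shows the white pad at (303,208), the bar running to the catch at about (205,222), and a cage yaw of about 4°. This agrees with the points measured. Next come the catch extents and IK for the whole plan.

```bash
cat >> h.py <<'E'
C=np.array([.643,-.0015,0]);YAW=.068
def W(x,y,z=0,yaw=YAW): c,s=np.cos(yaw),np.sin(yaw);return C+[c*x-s*y,s*x+c*y,z]
def G(t,x,r,z):
    """point on the gate at angle t: x off the axis (minus=front), r from hinge"""
    H=W(-.007,.095); a=YAW-t;c,s=np.cos(a),np.sin(a);return H+[c*x+s*r,s*x-c*r,z]
E
python3 - <<'E'
from h import *
p=robot.read_camera("wrist");w=points(p).reshape(-1,3)-C
c,s=np.cos(YAW),np.sin(YAW);l=np.c_[c*w[:,0]+s*w[:,1],-s*w[:,0]+c*w[:,1],w[:,2]]
m=(l[:,2]>.05)&(l[:,2]<.095)&(l[:,0]>-.06)&(l[:,0]<-.022)
h,e=np.histogram(l[m,1],np.arange(-.14,.12,.008));print(*[(round(a*1e3),b) for a,b in zip(e,h) if b])
for a,b in ((-.13,-.085),(-.01,.045)):
    k=m&(l[:,1]>a)&(l[:,1]<b);print(np.round(np.percentile(l[k],[2,50,98],axis=0)*1e3))
q0=np.array(robot.read_joint_pos())
ik=lambda P:(lambda q:None if q is None else np.round(q,2).tolist())(robot.inverse_kinematics(*P))
for t in (0,.6,1.2,1.8): 
  for f in (0,1): print("open",t,f,ik(tcp(G(t,-.034,.078,.05),YAW-t,flip=f)))
J=[.5925,-.2805,.048]
for a in (.2,.35,.5):
  print("jar",a,ik(tcp(J,-.35,a,.003)),"in",ik(tcp(W(.038,.002,.05),YAW,a,.003)))
for t in (1.85,1.2,.6,0):
  for d in (0,.4,.8): print("shut",t,d,ik(tcp(G(t,-.013,.15,.03),YAW-t+d,.8)))
E
```

```text
(-116, np.int64(7)) (-108, np.int64(195)) (-76, np.int64(41)) (-36, np.int64(20)) (-28, np.int64(6)) (-20, np.int64(22)) (-12, np.int64(43)) (-4, np.int64(95)) (4, np.int64(171)) (12, np.int64(165)) (20, np.int64(161)) (28, np.int64(63))
[[ -45. -108.   59.]
 [ -34. -103.   68.]
 [ -23. -100.   77.]]
[[-56.  -7.  56.]
 [-39.  14.  59.]
 [-22.  30.  77.]]
open 0 0 [0.02, 0.51, 1.81, -0.0, 0.82, -1.62]
open 0 1 [0.02, 0.51, 1.81, -0.0, 0.82, 1.52]
open 0.6 0 [0.07, 0.47, 1.89, -0.0, 0.78, -0.97]
open 0.6 1 [0.07, 0.47, 1.89, -0.0, 0.78, 2.18]
open 1.2 0 [0.16, 0.45, 1.92, -0.0, 0.77, -0.28]
open 1.2 1 [0.16, 0.45, 1.92, -0.0, 0.77, 2.86]
open 1.8 0 [0.24, 0.48, 1.87, -0.0, 0.79, 0.4]
open 1.8 1 [0.24, 0.48, 1.87, -0.0, 0.79, -2.74]
jar 0.2 [-0.54, 1.03, 2.33, 2.95, 1.58, 1.53] in [-0.06, 1.01, 2.28, 3.02, 1.52, 1.55]
jar 0.35 [-0.53, 0.89, 2.34, 2.96, 1.31, 1.55] in [-0.06, 0.87, 2.3, 3.02, 1.25, 1.57]
jar 0.5 [-0.52, 0.75, 2.33, 2.96, 1.01, 1.58] in [-0.05, 0.75, 2.28, 3.02, 0.96, 1.59]
shut 1.85 0 [0.61, 0.76, 1.69, -0.51, 1.34, 1.11]
shut 1.85 0.4 [0.72, 0.69, 1.87, -0.72, 1.15, 1.02]
shut 1.85 0.8 [0.78, 0.61, 2.08, -1.01, 0.94, 1.02]
shut 1.2 0 [0.61, 0.6, 2.13, -1.05, 0.92, 1.04]
shut 1.2 0.4 None
shut 1.2 0.8 [0.45, 0.53, 2.51, 4.01, 0.7, 1.45]
shut 0.6 0 [0.28, 0.53, 2.39, 4.17, 0.64, 1.3]
shut 0.6 0.4 [0.01, 0.53, 2.48, 3.3, 0.64, 1.54]
shut 0.6 0.8 [-0.31, 0.53, 2.44, 2.43, 0.63, 1.74]
shut 0 0 [-0.2, 0.55, 2.3, 2.74, 0.49, 1.73]
shut 0 0.4 [-0.4, 0.58, 2.19, 1.85, 0.59, 2.1]
shut 0 0.8 [-0.49, 0.64, 2.0, 1.26, 0.8, 2.29]
```

Run:
```python
from h import *
robot.set_gripper(0.0,20)
X,Rr=-.031,.079
P=lambda z:tcp(G(0,X,Rr,z),YAW)
robot.goto(*P(.11)); robot.move_straight(P(.068)[0],v=.08)
f0=np.array(robot.read_force());print(f0)
z=.068
while z>.040:
    z-=.001; robot.move_straight(P(z)[0],v=.03)
    f=np.array(robot.read_force())-f0; print(round(z,3),np.round(f,1),round(robot.read_tool_pos()[2]-.022,4))
    if f[2]>9: break
robot.dwell(.1)
p=robot.read_camera("wrist"); cv2.imwrite("pics/w2.png",p["frame"][:,:,::-1])
for n in ["thumb_pad","bar_tip","catch"]:
    print(n,[(np.round(d["position"],4).tolist(),round(d["confidence"],2)) for d in robot.tip_of(p,n)[:1]])
print(robot.read_t(),robot.read_gripper_width())
```

```text
[0.00671835 0.82241325 0.38385844]
0.067 [-0.1 -1.3 -0.6] 0.0673
0.066 [-0.1 -0.6 -0.7] 0.066
0.065 [-0.4 -1.5 -0.6] 0.0649
0.064 [ 0.5 -1.5 -1. ] 0.0639
0.063 [-0.3 -0.8  0.5] 0.0629
0.062 [ 0.  -1.7  0.3] 0.0619
0.061 [-0.1 -0.3  0.3] 0.0609
0.06 [-0.4 -0.9  0.2] 0.06
0.059 [ 0.6 -1.1 -0.1] 0.059
0.058 [ 0.3 -0.8 -0.9] 0.058
0.057 [ 0.5 -1.1  0.8] 0.0569
0.056 [ 0.6 -0.7  1.2] 0.0559
0.055 [-0.1  0.  -0.5] 0.0549
0.054 [-0.5  0.   0.3] 0.0539
0.053 [-0.1 -0.4 -0.4] 0.0529
0.052 [-0.1 -0.3  0.4] 0.0519
0.051 [ 0.3 -1.5 -0. ] 0.0509
0.05 [ 0.3 -0.6  0.6] 0.0499
0.049 [-0.1 -1.3  0.8] 0.0489
0.048 [ 0.3 -0.   3. ] 0.0481
0.047 [-1.5 -0.8  6.4] 0.0477
0.046 [-3.  -1.8 14.2] 0.0474
thumb_pad [([0.5974, 0.0131, 0.0433], 0.98)]
bar_tip [([0.6312, -0.1055, 0.084], 0.77)]
catch [([0.6327, -0.1054, 0.0666], 0.81)]
12.6333 0.0003573904495611631
```

View pics/w2.png

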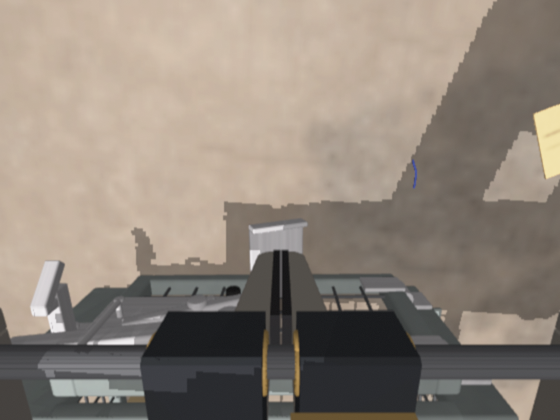

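The wrist view shows the fingertips at (282,255) on the pad, just behind its lip (278,225), with the bar raised at the left (50,280). bar_tip is 17 mm above the catch. Now I draw the gate open.

Run:
```python
from h import *
X,Rr=-.031,.079
for t in np.r_[.04,.1,.2:1.75:.15,1.8]:
    q=tcp(G(t,X,Rr,.0475 if t<.3 else .05),YAW-t); robot.move_straight(q[0],v=.07,frame=q[1])
    f=np.round(robot.read_force(),1)
    if t<.35 or t>1.6: print(round(t,2),f)
p=robot.read_camera("wrist")
for n in ["thumb_pad","bar_tip","gate_hinge","thumb_lever"]:
    print(n,[(np.round(d["position"],4).tolist(),round(d["confidence"],2)) for d in robot.tip_of(p,n)[:1]])
p=robot.read_camera("top"); cv2.imwrite("pics/t3.png",p["frame"][100:260,180:420,::-1].repeat(3,0).repeat(3,1))
print(robot.read_t(),robot.read_tool_pos())
```

```text
0.04 [-0.7 -0.9  4.8]
0.1 [ 0.3 -0.5  1.4]
0.2 [ 0.2 -0.1  1. ]
1.7 [ 0.4 -0.4 -0.1]
1.8 [ 0.2 -0.4 -1. ]
thumb_pad []
bar_tip [([0.4338, 0.1363, 0.084], 0.96)]
gate_hinge [([0.6266, 0.0916, 0.0552], 0.76)]
thumb_lever [([0.5107, 0.1268, 0.0579], 0.56)]
17.3167 [0.55644887 0.13585766 0.07202098]
```

View pics/t3.png

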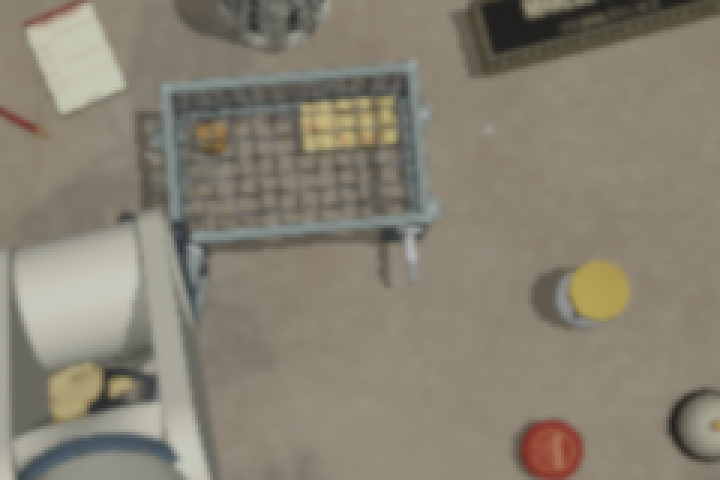

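The top crop shows the gate standing open beside the arm at about (195,270), with the doorway clear. The bar_tip position puts the gate at 1.8 rad. Next I pick up the jar.

```bash
cat >> h.py <<'E'
A=.35
E
python3 - <<'E'
from h import *
p=robot.read_camera("top");r=robot.regions_of(p,"button_jar")[0];w=points(p)[r["region"]]
w=w[(w[:,2]>.066)&(w[:,2]<.08)];print(len(w),np.round((w.min(0)+w.max(0))/2,4),np.round(np.ptp(w,axis=0),3))
J=np.array([.5926,-.2806,0]);print("lid c",(w.min(0)+w.max(0))/2-J)
t=robot.read_tool_pos(); robot.move_straight([t[0],t[1],.24],v=.25)
robot.set_gripper(.092)
ya=-.35; up=lambda z:tcp(J+[0,0,z],ya,A,.003)
robot.goto(*up(.26)); print(np.round(robot.read_joint_pos(),2))
p=robot.read_camera("wrist")
print([(np.round(d["position"],4).tolist(),round(d["confidence"],2)) for d in robot.tip_of(p,"button_jar")[:1]])
p=robot.read_camera("scene"); cv2.imwrite("pics/s4.png",p["frame"][:,:,::-1]); print(robot.read_t())
E
```

```text
Traceback (most recent call last):
IndexError: list index out of range
```

Run:
```python
from h import *
J=np.array([.5926,-.2806,0])
p=robot.read_camera("top");w=points(p).reshape(-1,3)
w=w[(w[:,2]>.064)&(w[:,2]<.082)&(np.hypot(*(w-J)[:,:2].T)<.05)];print(len(w),np.round((w.min(0)+w.max(0))/2-J,4),np.round(np.ptp(w,axis=0),3))
t=robot.read_tool_pos(); robot.move_straight([t[0],t[1],.24],v=.25)
robot.set_gripper(.092)
ya=-.35; up=lambda z:tcp(J+[0,0,z],ya,A,.003)
robot.goto(*up(.26)); print(np.round(robot.read_joint_pos(),2))
p=robot.read_camera("wrist")
print([(np.round(d["position"],4).tolist(),round(d["confidence"],2)) for d in robot.tip_of(p,"button_jar")[:1]])
p=robot.read_camera("scene"); cv2.imwrite("pics/s4.png",p["frame"][:,:,::-1]); print(robot.read_t())
```

```text
318 [ 0.0011 -0.0005  0.0716] [0.055 0.055 0.014]
[-0.53  0.28  2.37  2.88  0.74  1.7 ]
[]
22.2583
```

View pics/s4.png

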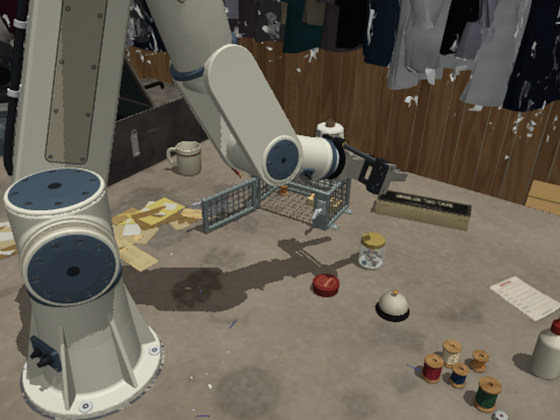

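The scene view shows the gate open at (230,200), and the gripper with its tilted fingers at (375,170) above the jar (372,250). The wrist stays well clear of the tin and the bell. Now I grasp the jar.

Run:
```python
from h import *
J=np.array([.5931,-.2808,0]); up=lambda z:tcp(J+[0,0,z],-.35,A,.007)[0]
robot.move_straight(up(.10),v=.2); f0=np.array(robot.read_force())
robot.move_straight(up(.047),v=.08); print(np.array(robot.read_force())-f0)
robot.set_gripper(.05,25); print(robot.read_gripper_width(),robot.read_finger_force(),np.array(robot.read_force())-f0)
robot.move_straight(up(.15),v=.12); print(robot.read_gripper_width(),np.array(robot.read_force())-f0)
P=lambda x,z:tcp(W(x,.002,z),YAW,A,.007)
q=P(-.12,.15); robot.move_straight(q[0],v=.2,frame=q[1])
robot.move_straight(P(-.12,.054)[0],v=.15); print(robot.read_t())
p=robot.read_camera("top"); cv2.imwrite("pics/t5.png",p["frame"][100:260,180:420,::-1].repeat(3,0).repeat(3,1))
p=robot.read_camera("scene"); cv2.imwrite("pics/s5.png",cv2.resize(p["frame"][110:270,180:420,::-1],None,fx=3,fy=3))
print(robot.read_tool_pos(),P(-.12,.054)[0])
```

```text
[-0.02310847  0.23266191 -0.32717257]
0.05993130128422326 25.005006808787584 [-1.07046203 -0.90307312  0.70892427]
0.05997571961774743 [ 0.16825097 -0.21902446 -1.95854961]Traceback (most recent call last):
  File "<stdin>", line 8, in <module>
host.MotionError: the arm cannot follow that straight line within its joint ranges
```

Run:
```python
from h import *
print(np.round(robot.read_joint_pos(),2))
for x in (-.12,-.09,0,.036):
  for z in (.15,.054):
    for f in (0,1):
      q=robot.inverse_kinematics(*tcp(W(x,.002,z),YAW,A,.007,flip=f)); print(x,z,f,None if q is None else np.round(q,2).tolist())
```

```text
[-0.54  0.59  2.4   2.94  1.07  1.6 ]
-0.12 0.15 0 None
-0.12 0.15 1 None
-0.12 0.054 0 [-0.15, 1.05, 2.6, 2.93, 1.71, 1.46]
-0.12 0.054 1 [-0.15, 1.05, 2.6, 2.93, 1.71, -1.68]
-0.09 0.15 0 [-0.13, 0.62, 2.6, 2.95, 1.3, 1.55]
-0.09 0.15 1 [-0.13, 0.62, 2.6, 2.95, 1.3, -1.59]
-0.09 0.054 0 [-0.13, 0.99, 2.54, 2.96, 1.6, 1.5]
-0.09 0.054 1 [-0.13, 0.99, 2.54, 2.96, 1.6, -1.64]
0 0.15 0 [-0.07, 0.59, 2.42, 2.99, 1.1, 1.59]
0 0.15 1 [-0.07, 0.59, 2.42, 2.99, 1.1, -1.55]
0 0.054 0 [-0.07, 0.88, 2.38, 3.01, 1.34, 1.55]
0 0.054 1 [-0.07, 0.88, 2.38, 3.01, 1.34, -1.59]
0.036 0.15 0 [-0.06, 0.6, 2.35, 3.0, 1.03, 1.6]
0.036 0.15 1 [-0.06, 0.6, 2.35, 3.0, 1.03, -1.54]
0.036 0.054 0 [-0.06, 0.86, 2.31, 3.02, 1.25, 1.57]
0.036 0.054 1 [-0.06, 0.86, 2.31, 3.02, 1.25, -1.58]
```

Run:
```python
from h import *
P=lambda x,z:tcp(W(x,.002,z),YAW,A,.007)
q=P(-.085,.15)
try: robot.move_straight(q[0],v=.2,frame=q[1])
except robot.MotionError as e: print(e); robot.goto(*q)
robot.move_straight(P(-.085,.054)[0],v=.15); print(robot.read_t(),robot.read_gripper_width())
p=robot.read_camera("top"); cv2.imwrite("pics/t5.png",p["frame"][100:260,180:420,::-1].repeat(3,0).repeat(3,1))
p=robot.read_camera("scene"); cv2.imwrite("pics/s5.png",cv2.resize(p["frame"][110:270,180:420,::-1],None,fx=3,fy=3))
print(robot.read_tool_pos(),P(-.085,.054)[0])
```

```text
27.925 0.059947301365408656
[ 0.55172829 -0.00591486  0.05755443] [ 0.55150014 -0.00572697  0.05640028]
```

View pics/s5.png

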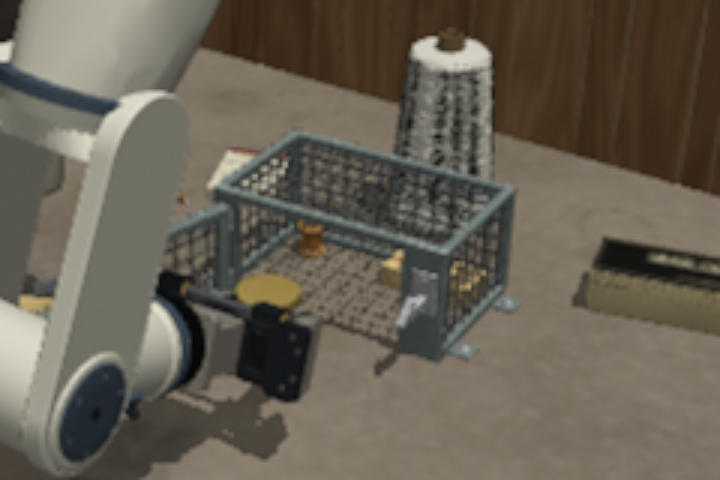

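The view shows the jar, lid at (270,292), held upright in the gripper in front of the open doorway. The catch (412,300) lies to the right of the gripper's path. Now the insertion.

Run:
```python
from h import *
P=lambda x,z:tcp(W(x,.002,z),YAW,A,.007)
f0=np.array(robot.read_force()); F=lambda:np.round(np.array(robot.read_force())-f0,1)
ok=True
for x in (-.04,-.01,.01,.025,.039):
    robot.move_straight(P(x,.054)[0],v=.08); f=F(); print(x,f)
    if np.linalg.norm(f)>8: ok=False;break
if ok:
    for z in (.050,.048,.047,.0462):
        robot.move_straight(P(x,z)[0],v=.04); f=F(); print(z,f)
        if f[2]>2.5: break
    robot.set_gripper(.076); print(robot.read_gripper_width(),F())
    robot.move_straight(P(-.085,z+.001)[0],v=.12); print(F())
    p=robot.read_camera("scene"); cv2.imwrite("pics/s6.png",cv2.resize(p["frame"][110:270,180:420,::-1],None,fx=3,fy=3))
    for n in ["button_jar","bar_tip"]: 
        for d in robot.tip_of(p,n)[:1]: print(n,np.round(d["position"],4),d["confidence"])
print(robot.read_t())
```

```text
-0.04 [-1.2  0.7 -0.8]
-0.01 [-0.1  0.4 -0.6]
0.01 [0.4 0.7 0.3]
0.025 [-0.1  0.4 -0.6]
0.039 [ 0.5  0.4 -1.5]
0.05 [ 0.2  0.1 -0.9]
0.048 [ 0.3  0.9 -1.4]
0.047 [ 0.2 -0.3  1.7]
0.0462 [-2.3 -0.   7.6]
0.07602286762662237 [0.6 0.6 1.7]
[0.7 1.1 1.4]
button_jar [ 0.6811  0.007  -0.0018] 0.68
bar_tip [0.4392 0.1462 0.084 ] 0.51
33.1
```

View pics/s6.png

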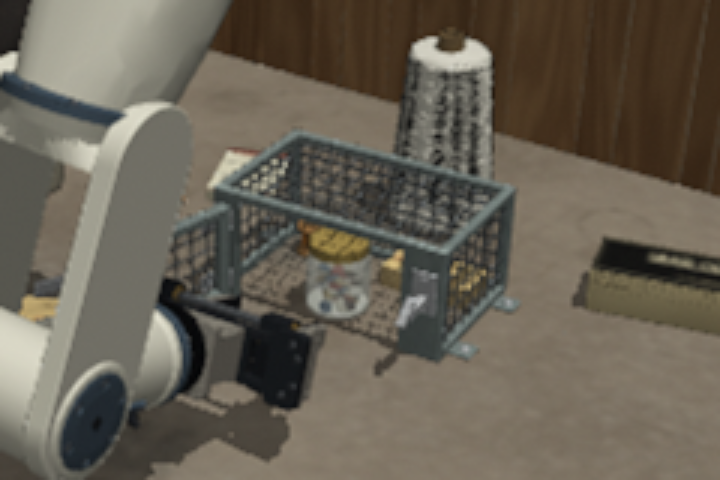

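The view shows the jar standing upright inside at (338,270), with the gate still open at the left. For shutting I push the bare strip near the hinge with the tool pointing down.

Run:
```python
from h import *
robot.move_straight(tcp(W(-.085,.002,.15),YAW,A,.007)[0],v=.2)
robot.goto(*tcp(W(-.02,.0,.26),YAW,A,.007)); robot.set_gripper(0.0)
Z=.055
Q=lambda t,x,z=Z:tcp(G(t,x,.038,z),YAW-t+np.pi/2)
robot.goto(*Q(1.9,-.062,.17)); print(np.round(robot.read_joint_pos(),2))
f0=np.array(robot.read_force()); F=lambda:np.round(np.array(robot.read_force())-f0,1)
robot.move_straight(Q(1.9,-.062)[0],v=.15); print(F())
for t in np.r_[1.9:.25:-.15,.25]:
    q=Q(t,-.024); robot.move_straight(q[0],v=.1,frame=q[1]); f=F(); 
    if np.linalg.norm(f)>4: print(round(t,2),f)
    if np.linalg.norm(f)>25: break
print(t,F(),robot.read_t())
p=robot.read_camera("top"); cv2.imwrite("pics/t7.png",p["frame"][100:260,180:420,::-1].repeat(3,0).repeat(3,1))
for n in ["bar_tip","thumb_pad"]: 
    for d in robot.tip_of(p,n)[:1]: print(n,np.round(d["position"],4),d["confidence"])
```

```text
[ 0.26  0.4   1.66  0.    1.07 -1.05]
[-0.   0.2  0.4]
0.25 [-0.1  0.  -0.4] 42.7333
bar_tip [ 0.611  -0.1031  0.0847] 0.58
```

View pics/t7.png

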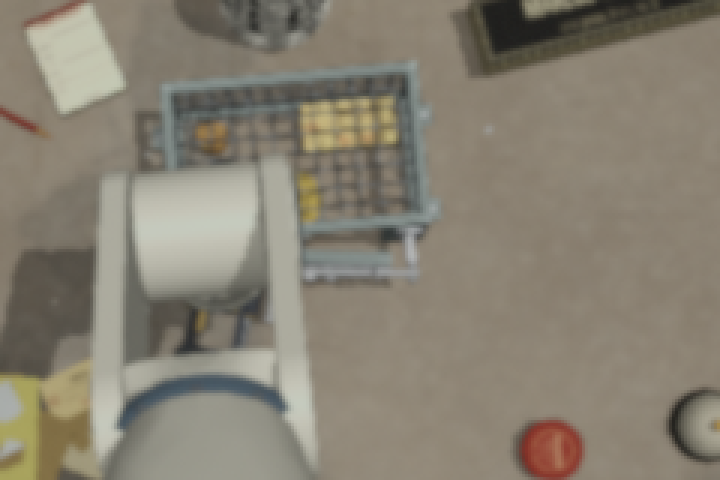

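The top crop shows the gate nearly shut at (345,262), with the bar's nose on the catch ramp at (412,265). I push it home.

Run:
```python
from h import *
Q=lambda t,x,z=.055:tcp(G(t,x,.038,z),YAW-t+np.pi/2)
f0=np.array(robot.read_force()); F=lambda:np.round(np.array(robot.read_force())-f0,1)
for t,x in [(.18,-.024),(.12,-.024),(.08,-.024),(.05,-.024),(.02,-.024),(0,-.024)]+[(0,-.024+.0007*k) for k in range(1,9)]:
    q=Q(t,x); robot.move_straight(q[0],v=.04,frame=q[1]); f=F(); print(t,round(x,4),f)
    if f[0]<-22: break
robot.dwell(.2); print(F())
q=Q(0,-.075); robot.move_straight(q[0],v=.1); robot.move_straight(q[0]+[0,0,.2],v=.3)
robot.goto(*tcp([.45,.12,.3],0,np.pi/2-.1)); print(robot.read_t())
for c in ("scene","top"):
    p=robot.read_camera(c); 
    if c=="scene": cv2.imwrite("pics/s8.png",cv2.resize(p["frame"][110:270,180:420,::-1],None,fx=3,fy=3))
    for n in ["bar_tip","catch","thumb_pad","button_jar"]: 
        for d in robot.tip_of(p,n)[:1]: print(n,np.round(d["position"],4),d["confidence"])
```

```text
0.18 -0.024 [0.9 0.7 0.3]
0.12 -0.024 [ 0.   0.7 -0.1]Traceback (most recent call last):
  File "<stdin>", line 5, in <module>
host.MotionError: the arm cannot follow that straight line within its joint ranges
```

Run:
```python
from h import *
Q=lambda t,x,z=.055:tcp(G(t,x,.038,z),YAW-t+np.pi/2)
print(np.round(robot.read_joint_pos(),2))
f0=np.array(robot.read_force()); F=lambda:np.round(np.array(robot.read_force())-f0,1)
for t,x in [(.08,-.024),(.04,-.024),(0,-.025)]+[(0,-.025+.001*k) for k in range(1,9)]:
    robot.move_straight(Q(t,x)[0],v=.04); f=F(); print(t,round(x,4),f)
    if f[0]<-22: break
robot.dwell(.2); print(F())
q=Q(0,-.075); robot.move_straight(q[0],v=.1); robot.move_straight(q[0]+[0,0,.18],v=.3)
robot.goto(*tcp([.45,.12,.3],0,np.pi/2-.1)); print(robot.read_t())
for c in ("scene","top"):
    p=robot.read_camera(c); 
    if c=="scene": cv2.imwrite("pics/s8.png",cv2.resize(p["frame"][110:270,180:420,::-1],None,fx=3,fy=3))
    for n in ["bar_tip","catch","thumb_pad","button_jar"]: 
        for d in robot.tip_of(p,n)[:1]: print(n,np.round(d["position"],4),d["confidence"])
```

```text
[ 0.09  0.51  1.79  0.    0.84 -3.  ]
0.08 -0.024 [ 0.1 -0.3  0.3]
0.04 -0.024 [-0.  -0.6 -0.6]
0 -0.025 [-0.4  0.4 -1. ]
0 -0.024 [-0.3 -0.3 -0.7]
0 -0.023 [-2.6 -0.   1. ]
0 -0.022 [-5.2 -1.   3.3]
0 -0.021 [-8.7 -0.8  6.6]
0 -0.02 [-12.2  -1.5   9.2]
0 -0.019 [-16.1  -1.7  11.8]
0 -0.018 [-19.9  -2.4  15.6]
0 -0.017 [-22.6  -2.4  19. ]
[-23.4  -3.3  18.7]
49.3333
bar_tip [ 0.6324 -0.1044  0.0845] 0.47
catch [ 0.6343 -0.1048  0.0651] 0.44
thumb_pad [0.6009 0.0068 0.0474] 0.65
button_jar [0.6808 0.0052 0.0034] 0.62
bar_tip [ 0.633  -0.1037  0.0804] 0.54
catch [ 0.6276 -0.1039  0.0641] 0.38
thumb_pad [0.5984 0.013  0.0472] 0.62
button_jar [0.6832 0.0018 0.0021] 0.61
```

View pics/s8.png

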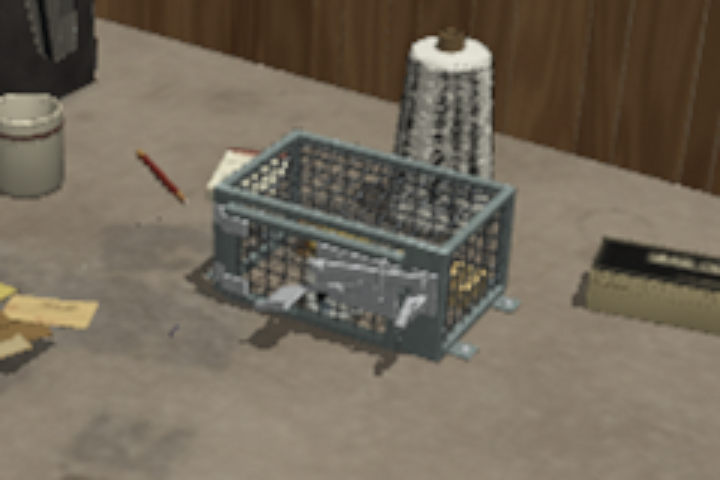

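The gate is shut, but the pad still reads 0.047 (rest is 0.061), so the lever has stuck down and is holding the bar up: bar_tip is about 16 mm above the catch. The view confirms this, with the pad low at (285,297). I press gently down on the bar's nose from above, limiting the force.

Run:
```python
from h import *
P=lambda z:tcp(W(-.026,-.094,z),YAW)
robot.goto(*P(.14)); robot.move_straight(P(.102)[0],v=.15)
f0=np.array(robot.read_force()); F=lambda:np.round(np.array(robot.read_force())-f0,1)
for z in np.r_[.098:.0785:-.002,.078]:
    robot.move_straight(P(z)[0],v=.03); f=F(); print(round(z,4),f)
    if f[2]>6: break
print(robot.read_t())
p=robot.read_camera("scene")
for n in ["bar_tip","catch","thumb_pad"]: 
    for d in robot.tip_of(p,n)[:1]: print(n,np.round(d["position"],4),d["confidence"])
```

```text
0.098 [-0.5 -0.9  1.2]
0.096 [-0.7 -0.3  0.1]
0.094 [-0.3  0.4  1.5]
0.092 [-0.9  0.2  1.8]
0.09 [0.9 0.5 1.1]
0.088 [-0.7  0.3  0.3]
0.086 [0.  0.2 0.4]
0.084 [-0.6 -0.1  1.7]
0.082 [-0.5  0.2  1.1]
0.08 [-0.8  0.8  0.6]
0.078 [-1.4  1.   8.2]
54.2417
bar_tip [ 0.6352 -0.1033  0.0678] 0.47
catch [ 0.6316 -0.1018  0.0664] 0.61
thumb_pad [0.6007 0.0117 0.0591] 0.69
```

The bar is down (bar_tip 0.068 against a catch floor of 0.066) and the pad is back up. I retreat and verify.

Run:
```python
from h import *
t=robot.read_tool_pos(); robot.move_straight([t[0],t[1],.25],v=.25)
robot.goto(*tcp([.45,.12,.3],0,np.pi/2-.1))
for c in ("scene","top"):
    p=robot.read_camera(c); 
    for n in ["bar_tip","catch","thumb_pad","button_jar"]: 
        for d in robot.tip_of(p,n)[:1]: print(n,np.round(d["position"],4),d["confidence"])
    if c=="scene": cv2.imwrite("pics/s9.png",cv2.resize(p["frame"][110:270,180:420,::-1],None,fx=3,fy=3))
print(robot.read_t())
```

```text
bar_tip [ 0.6341 -0.105   0.0705] 0.7
catch [ 0.6338 -0.1056  0.0634] 0.5
thumb_pad [0.6007 0.0108 0.0587] 0.43
button_jar [ 0.6427 -0.0027 -0.0015] 0.65
bar_tip [ 0.6451 -0.0033  0.0012] 0.72
catch [ 0.6311 -0.1049  0.0661] 0.41
thumb_pad [0.6851 0.0028 0.0026] 0.6
button_jar [ 0.6832 -0.0014  0.0013] 0.81
56.8
```

View pics/s9.png

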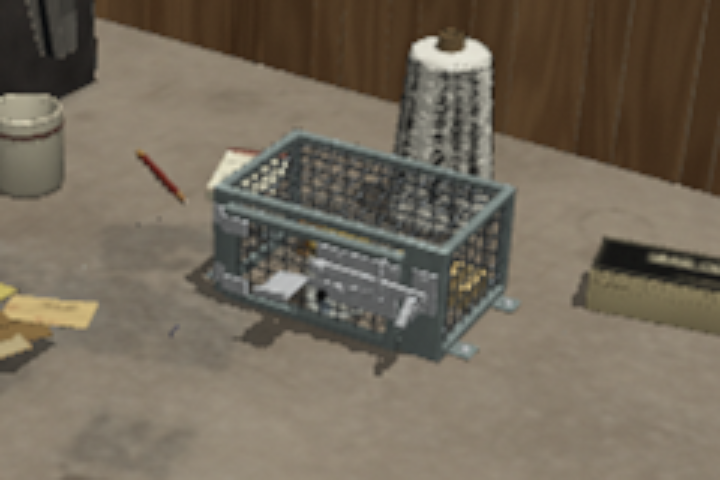

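Run:
```python
from h import *
robot.goto(*tcp([.52,-.02,.25],0.05,np.pi/2-.3))
for k in range(2):
    p=robot.read_camera("wrist")
    for n in ["bar_tip","catch","thumb_pad"]:
        for d in robot.tip_of(p,n)[:1]: print(n,np.round(d["position"],4),round(d["confidence"],2))
print(robot.read_t())
```

```text
bar_tip [ 0.6331 -0.1079  0.069 ] 0.68
catch [ 0.6343 -0.108   0.0615] 0.63
thumb_pad [0.6005 0.0153 0.0591] 0.78
bar_tip [ 0.633  -0.1074  0.0685] 0.79
catch [ 0.6312 -0.1061  0.0645] 0.89
thumb_pad [0.5984 0.0136 0.0596] 0.75
57.8917
```

The wrist view reads the same as at the start with the bar home: bar_tip 0.0688 now against 0.0682 then. I hand in.

```bash
python3 -c "
from plant import robot
print(robot.close_job())"
```

```text
the job is handed in; nothing more can be done
None
```

I handed the job in at about 58 s, but no verdict came back: by the cameras the jar is upright in the cage, the gate is shut, and the bar is back in its catch, after I pressed its nose down by hand because the lever had stuck.

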